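# Flush the pH electrode and take a hand-held reading through the vessel port

### The job

Flush the pH electrode while it stands in its holder: press the spring cap on its top fully down to the stop and let it spring back up. Then lift the electrode out and lower it upright through the open middle port of the vessel's lid without letting the electrode touch the vessel, and stop with the black ring on its shaft level with the rim of the port. Finish while holding it there, still and centred in the port; do not let go, and leave the vial, bottle and beaker where they stand.

Things in the scene. Friction and masses are not known exactly. Their poses are not given: they have to be found in the camera images.
- probe_grip (a point): The place to grip the electrode: on its axis, in the middle of its black head (upright cylinder, 24 mm in diameter, 54 mm long). 142 mm above the tip, 32 mm above the head's flat underside, 22 mm below the head's top, 36 mm below the top of the released cap. z points up along the electrode.
- probe_ring (a point): Point on the electrode's axis at the middle of the black rubber ring (15 mm in diameter, 3 mm high) on the shaft, 60 mm above the tip and 82 mm below probe_grip: the immersion mark.
- probe_tip (a point): The lower end of the electrode's shaft, on its axis.
- probe: The whole electrode, loose, about 100 g, upright, 178 mm long: a straight grey shaft 12 mm in diameter and 110 mm long, above it the black head, and on top the white flush cap, 20 mm in diameter, standing 14 mm proud of the head. Origin at the tip, z axis up along the shaft.
- cap_top (a point): Centre of the flat top of the flush cap; it goes down with the cap.
- flush_cap (a joint): Travel of the flush cap into the head: 0 = released (up), 0.007 m = at its stop. A spring pushes it back: about 2 N at the start, 7 N at the stop.
- stand: Fixed electrode stand; origin on the bench under the middle of its holder. A grey base plate 130 x 110 x 14 mm with an open clear cup (54 mm wide, rim 59 mm above the bench) under the holder, and a 12 mm steel post 58 mm from the holder's hole in -x of its frame (the robot's side), 137 mm high.
- holder (a point): Centre of the hole on top of the stand's white holder plate (50 x 50 x 12 mm, top 135 mm above the bench). The electrode hangs in this 16 mm hole, the underside of its head resting on the plate, its tip 25 mm above the bench in the cup; it must be lifted straight up by 115 mm or more to come free.
- vessel: Fixed: flat white magnetic stirrer (160 x 150 mm, top 30 mm above the bench), on it a glass vessel 88 mm wide with a white lid 100 mm wide, lid top 120 mm above the bench. Three closed grey caps (20 mm wide, 11 mm high) stand round the open middle port. A 12 mm steel post, 142 mm high, stands 66 mm from the middle in +y of its frame. Origin on the bench under the middle.
- port (a point): Centre of the open port at the top of its rim, 136 mm above the bench: an upright white neck 34 mm in outer diameter whose round bore, 24 mm in diameter, goes straight down 28 mm through neck and lid. The inside floor of the vessel is 102 mm below this point.
- vial: Bystander: small amber glass vial with a cap, 28 mm in diameter, 58 mm high, standing between stand and vessel. Origin under its middle.
- buffer: Bystander: white plastic bottle, 60 mm in diameter, 115 mm high, beyond the work. Origin under its middle.
- beaker: Bystander: empty glass beaker, 52 mm in diameter, 65 mm high, beyond the work. Origin under its middle.
Things that resemble listed ones, but are neither listed nor needed, are in the scene too. Leave any blue look-alike of the vessel alone.

How it is judged:
By the outcome, as a careful person would: the job done as asked, in the order asked, and still so for the second after the job is handed in, while the arm keeps its last pose, push and grip.
It also fails if it takes over 56 s, if anything falls off the work surface, if the arm or the gripper's body presses on something with over 40 N, if the wrist force passes 120 N, or if a joint passes its speed limit or range.

### The arm

A 7-joint arm with a two-finger parallel gripper is mounted at the origin on the work surface. World frame = base frame: x ahead of the robot, y to its left, z up, the work surface at z = 0. Lengths are in mm, angles in rad, forces in N, time in s.
With the tool pointing down it reaches from about 400 to 875 mm from the base axis. Payload 4.4 kg.
Tool frame: the origin (TCP) lies midway between the tips of the shut fingers; the grasp point (between the pads) lies 19 mm behind it (ctrl.pinch_z is the distance from the TCP to the grasp point, in mm); z points along the fingers, y is the line along which they close (so a half turn about z gives the same grasp; the last joint's range is limited). The gripper opens to 85 mm and grips with 20 to 120 N. Pads are 22 mm wide; open, the fingers measure 114 mm over their backs; the gripper's body (76 mm by 85 mm) begins 54 mm behind the grasp point. The pads swing forward as they close: fully open they stand 13 mm farther back than shut.
Start: joints at [1.127, 0.628, 0.038, 1.517, -0.027, 0.996, -0.02], TCP at [239.798, -604.165, 231.313] pointing down, gripper open.
Joint ranges: [-3.06, 3.06], [-0.37, 2.12], [-1.25, 1.32], [0.18, 2.47], [-1.1, 4.24], [0.23, 1.98], [-2.94, 2.94]. Speed limits (rad/s): [2.57, 2.57, 3.14, 3.14, 3.14, 3.14, 3.14].

### API

Orientations are given as [roll, pitch, yaw] about the fixed x, y, z axes, in that order (R = Rz(yaw) Ry(pitch) Rx(roll)).
In Python, from cell import read_state, cams, order, ctrl gives the robot as it stands.
- The arm moves only by the tool move_arm, never from a script. Its argument "targets" is text: rows parted by semicolons, each of 7 numbers parted by spaces: the gripper's target within -1 to 1 (fully open at 1, half-way at 0, shut at -1), then the shift along the tool's x, y, z in cm, then the turn, a rotation vector about the tool's x, y, z in degrees. A call has 1 to 5 rows; each row shifts and turns the commanded pose from where the row before left it, along the tool's axes as they then stand; what a row does not reach is not made up. A row lasts 1/12 s, in which the tool goes at most 41.7 mm and 7.16 degrees, less where a joint would pass 70% of its speed; a pose out of reach is approached as far as the arm can. A call with a gripper value outside its range is refused whole. The fingers move at their own pace and stop on an object; the grip force is fixed at half the most. Time passes only in rows, so rows that do not move let the fingers close. It gives the time, the measured TCP pose, the force, the opening and the grip force at its end, in the units of the state.
- read_state(): the state, without advancing time (a new reading comes with each control period).
- cams.get_image(name): name is "scene" or "top"; returns a dict with "color" (384x512x3 uint8, red, green, blue), "fovy" (degrees; the focal length in pixels is half the picture's height over the tangent of half this angle, whatever the lens; pixels are square), "cx", "cy" (the principal point, pixels), "k1" (the pictures are not rectified: a ray, as slopes to the right and down, at radius r is drawn at 1 + k1 r^2 times it, then the intrinsics apply), "rvec" (rotation vector, rad) and "tvec" (3), from world to camera coordinates, as OpenCV has them. Camera axes: x right, y down, z forward; pixel columns grow to the right and rows downward; lengths in mm; the calibration is good to about 2 mm. A picture is of the moment at which its call begins. There is no depth.
- order.finish_job(): hands the job in; it is judged then, once.
The state is a dict: "clock": time; "qpos": joint angles; "qd": joint speeds; "tau": joint torques, N m; "eef_pos": TCP position; "tool_rot": TCP orientation; "force": force on the tool from outside, world axes, zero at the start; "torque": the same for the moment, N m; "width": finger opening in mm; "gripper_force": force on a finger pad.
Only numpy, scipy, OpenCV 4.12 (cv2) and the standard library are available. Lean on these libraries where they do the work, as an engineer would, in place of code of your own. Each camera call takes 0.05 s, during which the arm holds its last target. There are 200 camera calls.

## Working session

There is one attempt and no reset: what is moved stays moved. The work goes in short steps, Python scripts to look and compute and a tool call to move; the robot and the scene stay as the last step left them, time stands still between calls to the robot, and variables do not carry over. Pictures are saved under pics/ and viewed, at most 10 in all, crops included, and the job is handed in when it is done.

Besides the shell and the picture viewer there is one more tool, called after "Call:" as name(argument=value, ...) on one line, values as JSON. move_arm: Moves the arm, as the interface text tells. Its arguments: {"type":"object","properties":{"targets":{"type":"string"}},"required":["targets"]}

```bash
mkdir -p pics; cat > h.py <<'E'
import numpy as np, cv2
from cell import read_state, cams, order, ctrl
def get(name):
    d=cams.get_image(name); h,w=d["color"].shape[:2]
    f=h/2/np.tan(np.radians(d["fovy"])/2)
    d["K"]=np.array([[f,0,d["cx"]],[0,f,d["cy"]],[0,0,1.]]); d["D"]=np.array([d["k1"],0,0,0,0.])
    d["R"]=cv2.Rodrigues(np.array(d["rvec"],float))[0]; d["t"]=np.array(d["tvec"],float); return d
def proj(d,P):
    return cv2.projectPoints(np.array(P,float).reshape(-1,3),np.array(d["rvec"],float),d["t"],d["K"],d["D"])[0][:,0]
def ray(d,uv):
    # camera centre and direction; distortion inverted
    p=cv2.undistortPoints(np.array(uv,float).reshape(-1,1,2),d["K"],d["D"])[0,0]
    v=d["R"].T@np.array([p[0],p[1],1]); return -d["R"].T@d["t"],v/np.linalg.norm(v)
def atz(d,uv,z):
    c,v=ray(d,uv); return c+v*(z-c[2])/v[2]
def save(d,fn,box=None,s=1):
    im=d["color"][:,:,::-1]
    if box: x0,y0,x1,y1=box; im=im[y0:y1,x0:x1]
    cv2.imwrite("pics/"+fn,cv2.resize(im,None,fx=s,fy=s,interpolation=cv2.INTER_CUBIC))
def tri(rs):
    A=sum(np.eye(3)-np.outer(v,v) for c,v in rs); b=sum((np.eye(3)-np.outer(v,v))@c for c,v in rs)
    return np.linalg.solve(A,b)
E
python3 - <<'E'
from h import *
a=get("scene");b=get("top")
save(a,"s0.png",s=1.5);save(b,"t0.png",s=1.5)
for d in(a,b):print(-d["R"].T@d["t"],d["R"][2],d["k1"],d["fovy"])
s=read_state();print(s["eef_pos"],s["tool_rot"],s["width"],ctrl.pinch_z)
E
```

```text
[1409.00052609 -396.73873506  739.03031928] [-0.77288763  0.3737643  -0.5127816 ] -0.11531179691265869 44.357888401494705
[ 366.53292328   15.72183913 1172.0827195 ] [ 0.15516895  0.00479162 -0.98787633] -0.13763837261366918 51.77432914186024
[ 239.55899701 -603.64238653  230.47965175] [-3.13987407e+00  4.83282177e-05  3.77770320e-01] 85.49100563811196 18.700000000000003
```

View pics/s0.png

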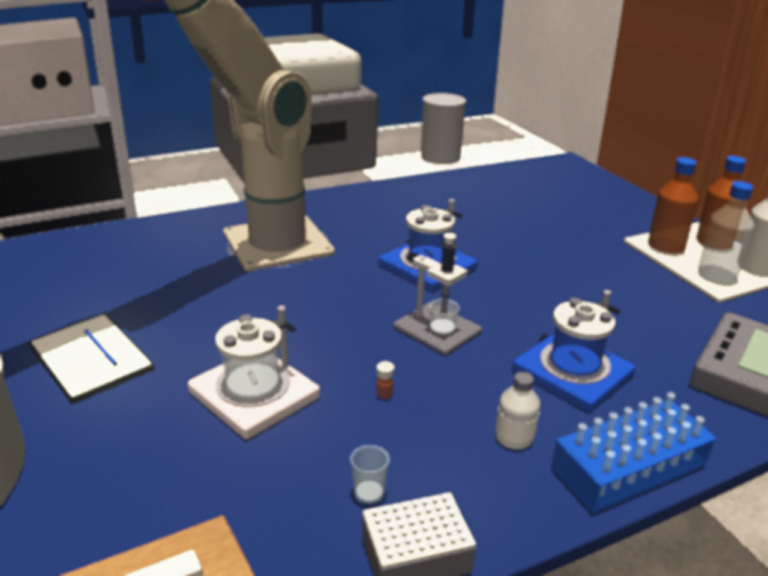

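View pics/t0.png

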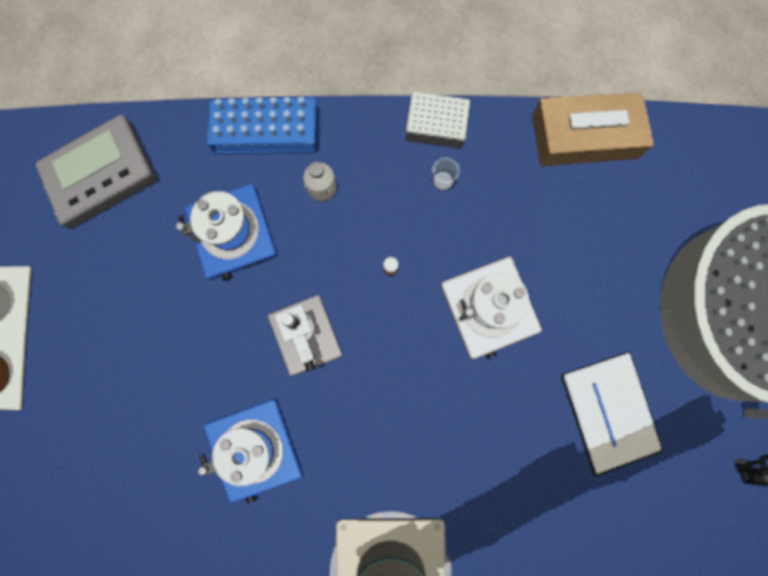

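The scene picture shows the electrode in its stand at (449,245). The white-base vessel is at (250,340), the vial at (384,380), the bottle at (518,415) and the beaker at (369,475).
In the top picture they are at: electrode (290,318), white vessel port (502,299), vial (390,265), bottle (320,180), beaker (445,172).
Possible mix-ups for the vessel are the blue-base ones, at scene (430,225) and (583,320), top (240,457) and (215,215). I choose the white stirrer, as described. There is only one electrode.

Next is a close crop of both choices.

```bash
python3 - <<'E'
from h import *
a=get("scene");b=get("top")
f=lambda d,x,y,w,h,s:cv2.resize(d["color"][y:y+h,x:x+w,::-1],None,fx=s,fy=s,interpolation=cv2.INTER_CUBIC)
A=f(a,260,150,64,50,6);B=f(b,170,195,64,50,6);C=f(a,135,200,64,50,6);D=f(b,300,175,64,50,6)
im=np.vstack([np.hstack([A,B]),np.hstack([C,D])])
cv2.imwrite("pics/c1.png",im)
# predicted using rough guesses
for uv,z in(((290/1.5,318/1.5),185),((502/1.5,299/1.5),136),((390/1.5,263/1.5),58),((320/1.5,172/1.5),115),((445/1.5,172/1.5),30)):print(atz(b,uv,z).round())
for uv,z in(((449/1.5,238/1.5),178+25),((248/1.5,325/1.5),136)):print(atz(a,uv,z).round())
E
```

```text
[473. 169. 185.]
[ 512. -198.  136.]
[593.  -1.  58.]
[756. 131. 115.]
[ 786. -113.   30.]
[480. 167. 203.]
[ 509. -197.  136.]
```

View pics/c1.png

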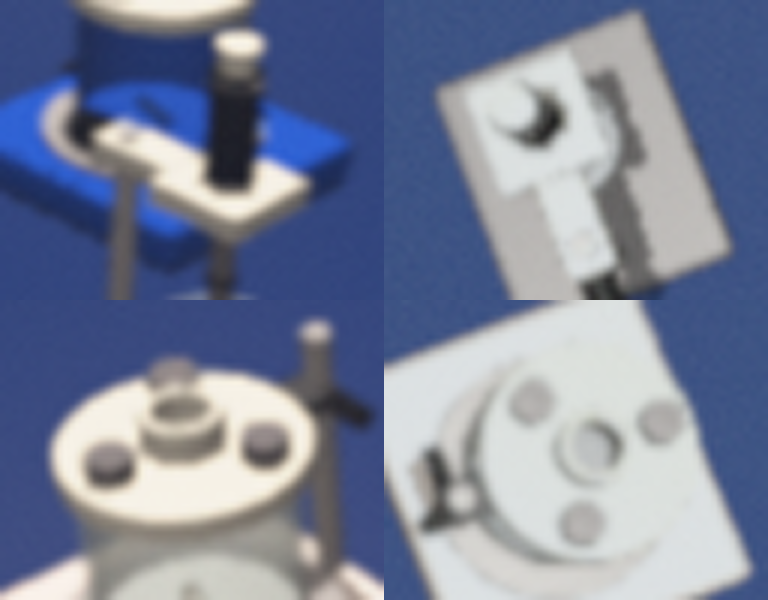

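The crop confirms the choices. The capped electrode is in the white holder: cap top at crop (240,44) in the scene view and (510,103) in the top view. The white-stirrer vessel's port is at crop (181,409) in the scene view and (591,449) in the top view.

```bash
python3 - <<'E'
from h import *
a=get("scene");b=get("top")
px=lambda x,y,X,Y:(x+(X+.5)/6-.5,y+(Y+.5)/6-.5)
cA,cB=px(260,150,240,44),px(170,195,126,103); pA,pB=px(135,200,181,109),px(300,175,207,149)
for nm,u,v,z in(("cap",cA,cB,203),("port",pA,pB,136)):
    print(nm,atz(a,u,z).round(1),atz(b,v,z).round(1),tri([ray(a,u),ray(b,v)]).round(1))
print("post",atz(b,px(170,195,201,245),137).round(), "vessel post",atz(b,px(300,175,78,198),142).round())
print("pot",[atz(b,(x/1.5,300/1.5),200).round() for x in(662,700)])
E
```

```text
cap [471.2 172.8 203. ] [471.9 173.3 203. ] [471.7 172.9 203.3]
port [ 512.5 -199.1  136. ] [ 511.5 -196.3  136. ] [ 511.3 -197.6  134.8]
post [417. 150. 137.] vessel post [ 489. -137.  142.]
pot [array([ 500., -463.,  200.]), array([ 500., -534.,  200.])]
```

Call:
move_arm(targets="-1 1.85 -2.2 -0.5 0 0 0;-1 1.85 -2.2 -0.5 0 0 0;-1 1.85 -2.2 -0.5 0 0 0;-1 1.85 -2.2 -0.5 0 0 0;-1 1.85 -2.2 -0.5 0 0 0")

```text
clock: 0.72
eef_pos: [285.4, -466.4, 256.5]
tool_rot: [-3.142, -0.0, 0.378]
force: [0.9, 0.8, -0.2]
width: 25.4
gripper_force: 0.0
```

Call:
move_arm(targets="-1 1.85 -2.2 -0.5 0 0 0;-1 1.85 -2.2 -0.5 0 0 0;-1 1.85 -2.2 -0.5 0 0 0;-1 1.85 -2.2 -0.5 0 0 0;-1 1.85 -2.2 -0.5 0 0 0")

```text
clock: 1.13
eef_pos: [330.8, -330.1, 281.7]
tool_rot: [3.141, -0.0, 0.378]
force: [0.9, -0.2, 0.1]
width: -0.1
gripper_force: 0.0
```

Call:
move_arm(targets="-1 2.1 -2.77 0 0 0 0;-1 2.1 -2.77 0 0 0 0;-1 2.1 -2.77 0 0 0 0;-1 2.1 -2.77 0 0 0 0;-1 2.1 -2.77 0 0 0 0")

```text
clock: 1.55
eef_pos: [377.3, -162.4, 281.6]
tool_rot: [3.141, -0.001, 0.377]
force: [1.9, -0.5, 0.3]
width: -0.1
gripper_force: 0.0
```

Call:
move_arm(targets="-1 2.1 -2.77 0 0 0 0;-1 2.1 -2.77 0 0 0 0;-1 2.1 -2.77 0 0 0 0;-1 2.1 -2.77 0 0 0 0;-1 2.1 -2.77 0 0 0 0")

```text
clock: 1.97
eef_pos: [423.8, 5.2, 281.6]
tool_rot: [3.141, -0.001, 0.378]
force: [0.6, -0.2, 0.3]
width: -0.2
gripper_force: 0.0
```

Call:
move_arm(targets="-1 2.1 -2.77 0 0 0 0;-1 2.1 -2.77 0 0 0 0;-1 2.1 -2.77 0 0 0 0;-1 2.1 -2.77 0 0 0 0;-1 2.1 -2.77 0 0 0 0")

```text
clock: 2.38
eef_pos: [470.3, 172.6, 281.5]
tool_rot: [3.141, -0.0, 0.378]
force: [1.1, -0.7, 0.3]
width: 0.3
gripper_force: 0.0
```

Call:
move_arm(targets="-1 0.12 0 1.8 0 0 0;-1 0 0 1.8 0 0 0;-1 0 0 1.8 0 0 0;-1 0 0 1.4 0 0 0;-1 0 0 0 0 0 0")

```text
clock: 2.8
eef_pos: [469.5, 170.6, 210.9]
tool_rot: [3.142, 0.005, 0.378]
force: [-0.9, -0.8, -0.2]
width: -0.1
gripper_force: 0.0
```

```bash
python3 - <<'E'
from h import *
a=get("scene");b=get("top")
f=lambda d,x,y,w,h,s:cv2.resize(d["color"][y:y+h,x:x+w,::-1],None,fx=s,fy=s,interpolation=cv2.INTER_CUBIC)
cv2.imwrite("pics/c2.png",np.hstack([f(a,260,120,64,80,6),f(b,160,180,64,80,6)]))
s=read_state();p=s["eef_pos"];print(p,s["force"],proj(a,[p,[471.6,173,203]]),proj(b,[p]))
E
```

```text
[471.20191419 171.38753128 213.38199889] [0.20654292 0.95288746 0.45776825] [[299.37568104 153.37051476]
 [299.72053162 156.96101416]] [[190.68276668 211.58696431]]
```

View pics/c2.png

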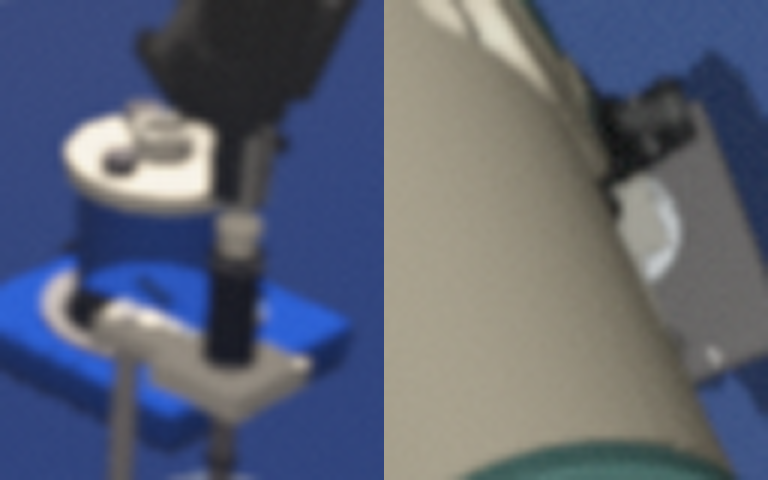

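The shut fingertips at crop (243,205) stand right above the cap at (240,220). Pressing now.

Call:
move_arm(targets="-1 0 0 0.4 0 0 0;-1 0 0 0.4 0 0 0;-1 0 0 0.3 0 0 0;-1 0 0 0.2 0 0 0;-1 0 0 0 0 0 0")

```text
clock: 3.32
eef_pos: [471.7, 171.5, 200.6]
tool_rot: [3.141, -0.001, 0.378]
force: [0.1, 0.2, 3.9]
width: -0.1
gripper_force: 1.9
```

Call:
move_arm(targets="-1 0 0 0.2 0 0 0;-1 0 0 0.2 0 0 0;-1 0 0 0 0 0 0")

```text
clock: 3.57
eef_pos: [471.8, 171.5, 196.6]
tool_rot: [3.141, -0.001, 0.378]
force: [0.3, 0.2, 7.2]
width: 0.3
gripper_force: 3.2
```

Call:
move_arm(targets="-1 0 0 0.1 0 0 0;-1 0 0 0 0 0 0")

```text
clock: 3.73
eef_pos: [471.8, 171.6, 196.0]
tool_rot: [3.141, -0.002, 0.378]
force: [-0.7, -0.4, 7.6]
width: 0.0
gripper_force: 3.6
```

Call:
move_arm(targets="-1 0 0 0.1 0 0 0;-1 0 0 0 0 0 0")

```text
clock: 3.9
eef_pos: [472.3, 171.7, 195.9]
tool_rot: [3.141, -0.003, 0.378]
force: [-1.6, -1.0, 14.3]
width: 0.3
gripper_force: 7.1
```

Hard stop reached: the height stays at 196 mm while the force doubles. Release, rise and open.

Call:
move_arm(targets="-1 0 0 -0.3 0 0 0;-1 0 0 -0.6 0 0 0;-1 0 0 -1.4 0 0 0;1 0 0 -1.5 0 0 0;1 0 0 -1 0 0 0")

```text
clock: 4.32
eef_pos: [471.2, 171.4, 243.2]
tool_rot: [-3.141, -0.0, 0.378]
force: [0.9, -0.5, -1.1]
width: 23.1
gripper_force: 0.0
```

Call:
move_arm(targets="1 0 0 0 0 0 0;1 0 0 0 0 0 0;1 0 0 0 0 0 0;1 0 0 0 0 0 0;1 0 0 0 0 0 0")

```text
clock: 4.73
eef_pos: [470.7, 171.2, 241.5]
tool_rot: [-3.142, 0.002, 0.378]
force: [0.9, 0.0, -0.6]
width: 83.4
gripper_force: 0.0
```

```bash
python3 - <<'E'
from h import *
a=get("scene");b=get("top")
f=lambda d,x,y,w,h,s:cv2.resize(d["color"][y:y+h,x:x+w,::-1],None,fx=s,fy=s,interpolation=cv2.INTER_CUBIC)
cv2.imwrite("pics/c3.png",f(a,250,120,80,80,7))
s=read_state();p=s["eef_pos"];print(p,s["force"],s["tool_rot"],s["width"])
px=proj(a,[[471.7,172.9,203],[471.7,172.9,196]]);print(px,(px-[250,120]+.5)*7)
E
```

```text
[470.97270423 171.3029027  241.80389048] [ 0.22161381  0.05731527 -0.7192877 ] [-3.14155001e+00  9.94395298e-04  3.77833563e-01] 84.97679967913581
[[299.70574662 156.98344084]
 [299.51900885 159.41373466]] [[351.44022637 262.38408586]
 [350.13306198 279.39614259]]
```

View pics/c3.png

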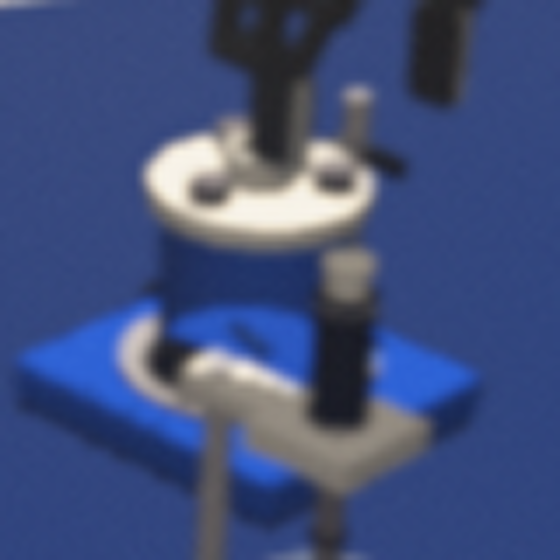

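The cap is back up: its top is at (350,260), and the released height predicts 262. The fingers are open on both sides. Descending to grip.

Call:
move_arm(targets="1 0.1 -0.1 1.9 0 0 0;1 0 0 1.9 0 0 0;1 0 0 1.9 0 0 0;1 0 0 1.9 0 0 0;1 0 0 1.75 0 0 0")

```text
clock: 5.25
eef_pos: [471.6, 172.6, 147.6]
tool_rot: [-3.142, 0.001, 0.378]
force: [1.1, -1.1, -0.0]
width: 85.1
gripper_force: 0.0
```

Call:
move_arm(targets="1 0 0 0 0 0 0;-1 0 0 0 0 0 0;-1 0 0 0 0 0 0;-1 0 0 0 0 0 0;-1 0 0 0 0 0 0")

```text
clock: 5.67
eef_pos: [472.5, 173.0, 149.9]
tool_rot: [3.142, -0.002, 0.378]
force: [-0.0, 0.2, 0.7]
width: 38.9
gripper_force: 0.0
```

Call:
move_arm(targets="-1 0 0 0 0 0 0;-1 0 0 0 0 0 0;-1 0 0 0 0 0 0;-1 0 0 0 0 0 0")

```text
clock: 6.0
eef_pos: [472.3, 172.9, 149.8]
tool_rot: [3.141, -0.002, 0.378]
force: [-0.7, 0.3, 5.9]
width: 22.9
gripper_force: 58.4
```

Call:
move_arm(targets="-1 0 0 -0.3 0 0 0;-1 0 0 -0.7 0 0 0;-1 0 0 -1 0 0 0;-1 0 0 -1 0 0 0;-1 0 0 0 0 0 0")

```text
clock: 6.42
eef_pos: [473.2, 173.3, 181.2]
tool_rot: [-3.142, -0.004, 0.378]
force: [0.6, 0.3, -0.6]
width: 22.5
gripper_force: 58.7
```

Call:
move_arm(targets="-1 0 0 -1 0 0 0;-1 0 0 -1 0 0 0;-1 0 0 -1 0 0 0;-1 0 0 -1 0 0 0;-1 0 0 -1 0 0 0")

```text
clock: 6.83
eef_pos: [471.9, 172.8, 230.0]
tool_rot: [-3.142, -0.0, 0.378]
force: [-0.8, 0.4, -0.3]
width: 22.5
gripper_force: 58.7
```

Call:
move_arm(targets="-1 0 0 -1.5 0 0 0;-1 0 0 -1.5 0 0 0;-1 0 0 -1.5 0 0 0;-1 0 0 -1.5 0 0 0;-1 0 0 -2 0 0 0")

```text
clock: 7.25
eef_pos: [471.1, 172.4, 309.7]
tool_rot: [-3.142, 0.001, 0.378]
force: [-0.5, -0.4, -1.3]
width: 22.7
gripper_force: 58.7
```

Call:
move_arm(targets="-1 -0.4 1.4 0 0 0 0;-1 -0.6 2.3 0 0 0 0;-1 -0.7 2.5 0 0 0 0;-1 -0.8 2.8 0 0 0 0;-1 -0.8 2.8 0 0 0 0")

```text
clock: 7.67
eef_pos: [484.5, 49.9, 309.7]
tool_rot: [3.141, -0.001, 0.379]
force: [0.6, -0.3, -2.1]
width: 22.3
gripper_force: 58.8
```

Call:
move_arm(targets="-1 -0.8 2.8 0 0 0 0;-1 -0.8 2.8 0 0 0 0;-1 -0.8 2.8 0 0 0 0;-1 -0.8 2.8 0 0 0 0;-1 -0.8 2.8 0 0 0 0")

```text
clock: 8.08
eef_pos: [499.0, -95.4, 309.7]
tool_rot: [3.141, -0.001, 0.378]
force: [0.8, -1.0, -0.7]
width: 22.8
gripper_force: 58.8
```

Call:
move_arm(targets="-1 -0.8 2.8 0 0 0 0;-1 -0.75 2.8 0 0 0 0;-1 -0.6 2.5 0 0 0 0;-1 -0.4 1.6 0 0 0 0;-1 -0.2 0.9 0 0 0 0")

```text
clock: 8.5
eef_pos: [512.3, -205.7, 309.3]
tool_rot: [3.14, 0.0, 0.374]
force: [0.4, -0.1, -1.1]
width: 22.8
gripper_force: 58.8
```

Call:
move_arm(targets="-1 0 0.3 0 0 0 0;-1 0 0 0 0 0 0;-1 0 0 0 0 0 0;-1 0 0 0 0 0 0;-1 0 0 0 0 0 0")

```text
clock: 8.92
eef_pos: [513.9, -204.0, 309.0]
tool_rot: [-3.141, -0.0, 0.38]
force: [0.0, -0.8, -0.7]
width: 22.7
gripper_force: 58.8
```

```bash
python3 - <<'E'
from h import *
a=get("scene");b=get("top")
f=lambda d,x,y,w,h,s:cv2.resize(d["color"][y:y+h,x:x+w,::-1],None,fx=s,fy=s,interpolation=cv2.INTER_CUBIC)
cv2.imwrite("pics/c4.png",np.hstack([f(a,125,130,70,95,6),f(b,300,165,60,95,6)]))
s=read_state();p=np.array(s["eef_pos"]);print(p,s["force"],s["tool_rot"],s["width"])
t=p-[0,0,124.8]
for d,o in((a,(125,130)),(b,(300,165))):print(((proj(d,[t,t+[0,0,60],t+[0,0,110],[511.4,-197.7,136]])-o+.5)*6).round())
E
```

```text
[ 513.86232858 -204.55353747  308.97511789] [-0.92568581  0.19384309 -1.38035566] [-3.14143489e+00 -2.15245188e-04  3.79258590e-01] 22.51590873055186
[[218. 427.]
 [205. 286.]
 [194. 162.]
 [244. 527.]]
[[249. 188.]
 [282. 166.]
 [312. 145.]
 [211. 210.]]
```

View pics/c4.png

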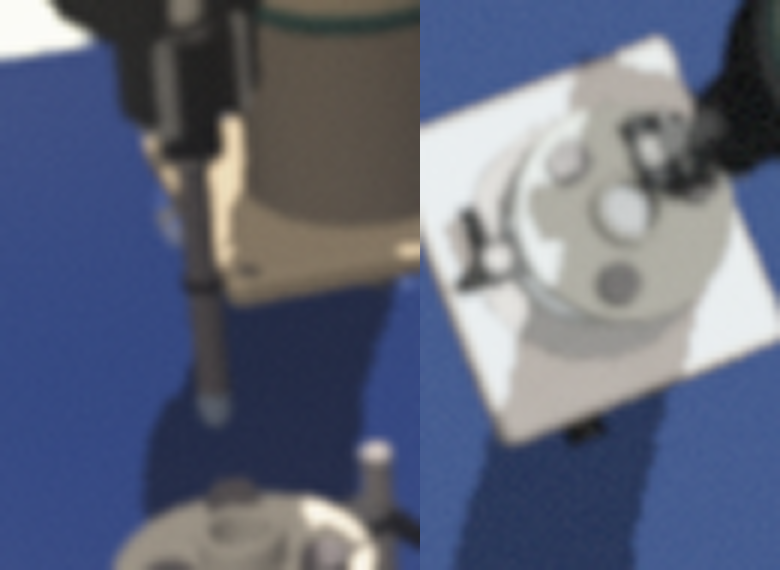

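The electrode hangs upright in the grip, ring at crop (203,285) against a predicted (205,286), and the tip is well clear above the lid. The port in the top view, about (623,214), is a few mm off my estimate, so I'll refine it by fitting the lid and neck circles in the first pictures.

```bash
cat > fit.py <<'E'
from h import *
def grid(d,im,circs,c0,R=7,st=.5):
    th=np.linspace(0,2*np.pi,180,endpoint=False)
    g=cv2.GaussianBlur(cv2.cvtColor(im,cv2.COLOR_BGR2GRAY).astype(np.float32),(0,0),.7); out=[]
    smp=lambda P:cv2.remap(g,*[m.astype(np.float32).reshape(1,-1) for m in proj(d,P).T],cv2.INTER_LINEAR)[0]
    for x in np.arange(c0[0]-R,c0[0]+R+.1,st):
        for y in np.arange(c0[1]-R,c0[1]+R+.1,st):
            s=0
            for r,z in circs:
                f=lambda q:np.c_[x+q*np.cos(th),y+q*np.sin(th),0*th+z]
                s+=np.clip(np.abs(smp(f(r+2))-smp(f(r-2))),0,40).mean()
            out.append((s,x,y))
    out=np.array(sorted(out)[::-1][:10]); return out[0].round(1),out[:,1:].mean(0).round(1),out[:,1:].std(0).round(1)
E
python3 - <<'E'
from fit import *
for n,fn in(("scene","s0"),("top","t0")):
    d=get(n); im=cv2.resize(cv2.imread(f"pics/{fn}.png"),(512,384),interpolation=cv2.INTER_AREA)
    for nm,c in(("lid",[(50,120)]),("rim",[(17,136),(12,136)]),("all",[(50,120),(17,136),(12,136)])):print(n,nm,*grid(d,im,c,(511.5,-198)))
E
```

```text
scene lid [  38.  514. -199.] [ 513.6 -199.6] [0.4 0.9]
scene rim [  47.5  518.5 -200.5] [ 518.3 -200.8] [0.2 0.8]
scene all [  79.9  516.5 -199. ] [ 516.8 -199.2] [0.5 0.5]
top lid [  18.5  514.  -200. ] [ 513.9 -200. ] [0.5 0.4]
top rim [  32.   511.5 -196.5] [ 511.4 -196.8] [0.4 0.4]
top all [  48.3  513.5 -200.5] [ 513.6 -200.4] [0.6 0.4]
```

Call:
move_arm(targets="-1 0.1 -0.3 0.9 0 0 0;-1 0 -0.25 1 0 0 0;-1 0 0 1 0 0 0;-1 0 0 0.7 0 0 0;-1 0 0 0.2 0 0 0")

```text
clock: 9.53
eef_pos: [511.7, -199.8, 269.0]
tool_rot: [-3.14, 0.002, 0.378]
force: [-0.4, 0.1, -1.9]
width: 22.4
gripper_force: 58.8
```

Call:
move_arm(targets="-1 0 0 0 0 0 0;-1 0 0 0 0 0 0;-1 0 0 0 0 0 0;-1 0 0 0 0 0 0")

```text
clock: 9.87
eef_pos: [513.0, -200.2, 271.3]
tool_rot: [3.141, -0.001, 0.378]
force: [-0.5, 0.6, -1.0]
width: 22.7
gripper_force: 58.8
```

```bash
python3 - <<'E'
from h import *
a=get("scene");b=get("top")
f=lambda d,x,y,w,h,s:cv2.resize(d["color"][y:y+h,x:x+w,::-1],None,fx=s,fy=s,interpolation=cv2.INTER_CUBIC)
cv2.imwrite("pics/c5.png",np.hstack([f(a,145,185,40,50,10),f(b,315,180,40,50,10)]))
s=read_state();p=np.array(s["eef_pos"]);print(p,s["force"],s["tool_rot"],s["width"])
t=p-[0,0,124.8]
for d,o in((a,(145,185)),(b,(315,180))):print(((proj(d,[t,t+[0,0,10],t+[0,0,60],[p[0],p[1],136],[p[0]+1,p[1],136],[p[0],p[1]+1,136]])-o+.5)*10).round())
E
```

```text
[ 512.89733049 -200.15787988  271.21761074] [ 0.55216901  0.59931279 -0.0227575 ] [ 3.14100738e+00 -6.43656154e-04  3.77694000e-01] 22.474807069163646
[[195. 296.]
 [191. 260.]
 [174.  70.]
 [198. 334.]
 [199. 337.]
 [203. 334.]]
[[218. 188.]
 [226. 183.]
 [267. 154.]
 [210. 194.]
 [210. 190.]
 [206. 194.]]
```

View pics/c5.png

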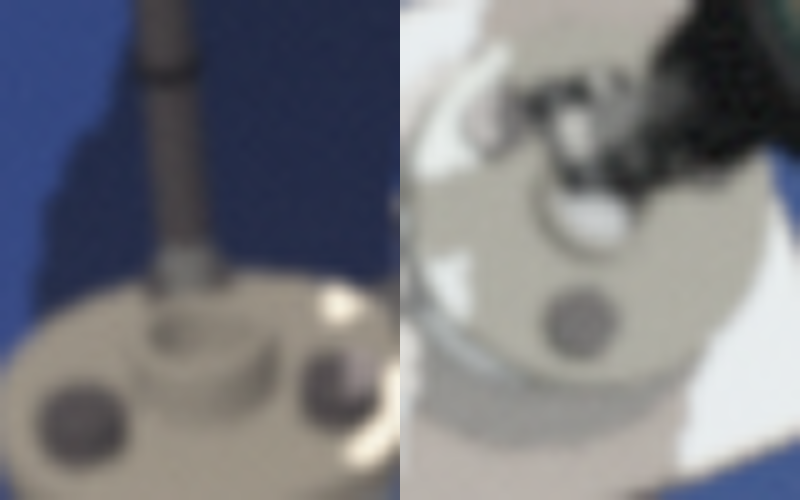

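In both views the port is about 1.8 mm to +y of the electrode. In the scene view the rim centre is (203,335) against the axis at about (194,331). In the top view it is (603,196) against (610,194). Correcting, then starting down.

Call:
move_arm(targets="-1 0.09 -0.16 0 0 0 0;-1 0 0 0 0 0 0;-1 0 0 0 0 0 0;-1 0 0 0.5 0 0 0;-1 0 0 0.5 0 0 0")

```text
clock: 10.38
eef_pos: [513.1, -198.3, 260.7]
tool_rot: [3.141, -0.001, 0.378]
force: [-0.2, 0.1, -0.8]
width: 22.7
gripper_force: 58.8
```

Call:
move_arm(targets="-1 0 0 0.6 0 0 0;-1 0 0 0.6 0 0 0;-1 0 0 0.6 0 0 0;-1 0 0 0.6 0 0 0;-1 0 0 0.6 0 0 0")

```text
clock: 10.8
eef_pos: [512.8, -198.2, 230.0]
tool_rot: [-3.141, 0.0, 0.378]
force: [0.4, -1.0, -0.7]
width: 22.4
gripper_force: 58.8
```

Call:
move_arm(targets="-1 0 0 0.6 0 0 0;-1 0 0 0.5 0 0 0;-1 0 0 0.3 0 0 0;-1 0 0 0 0 0 0;-1 0 0 0 0 0 0")

```text
clock: 11.22
eef_pos: [513.0, -198.2, 216.8]
tool_rot: [-3.142, -0.0, 0.378]
force: [-0.1, -0.7, -1.1]
width: 22.6
gripper_force: 58.8
```

```bash
python3 - <<'E'
from h import *
a=get("scene");b=get("top")
f=lambda d,x,y,w,h,s:cv2.resize(d["color"][y:y+h,x:x+w,::-1],None,fx=s,fy=s,interpolation=cv2.INTER_CUBIC)
cv2.imwrite("pics/c6.png",np.hstack([f(a,145,185,40,50,10),f(b,315,180,40,50,10)]))
s=read_state();p=np.array(s["eef_pos"]);print(p,s["force"],s["tool_rot"],s["width"])
t=p-[0,0,124.8]
for d,o in((a,(145,185)),(b,(315,180))):print(((proj(d,[t+[0,0,60],t+[0,0,110],[p[0],p[1],136]])-o+.5)*10).round())
E
```

```text
[ 513.17346676 -198.28668085  217.12904209] [ 0.59237958 -0.01987862 -1.14171988] [ 3.14112125e+00 -5.57485223e-04  3.77738778e-01] 22.492267717002672
[[201. 274.]
 [184.  85.]
 [207. 333.]]
[[216. 184.]
 [256. 155.]
 [203. 193.]]
```

View pics/c6.png

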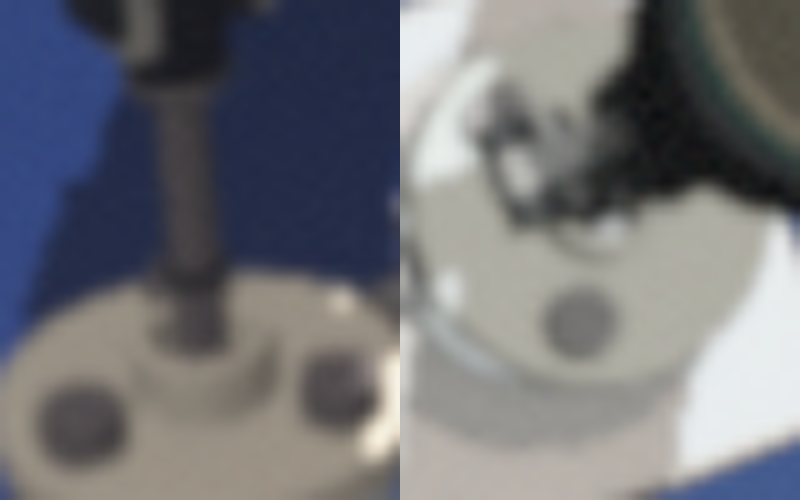

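The shaft (x≈202) is centred in the rim (132–275, centre 204), with no contact force. The ring at y≈277 matches its predicted 274. Lowering the last 16.3 mm.

Call:
move_arm(targets="-1 -0.04 0 0.4 0 0 0;-1 0 0 0.5 0 0 0;-1 0 0 0.4 0 0 0;-1 0 0 0.3 0 0 0;-1 0 0 0 0 0 0")

```text
clock: 11.73
eef_pos: [512.0, -198.1, 199.9]
tool_rot: [-3.14, 0.001, 0.378]
force: [-0.4, -0.1, -1.2]
width: 22.9
gripper_force: 58.8
```

Call:
move_arm(targets="-1 0 0 0 0 0 0;-1 0 0 0 0 0 0;-1 0 0 0 0 0 0;-1 0 0 0 0 0 0;-1 0 0 0 0 0 0")

```text
clock: 12.15
eef_pos: [512.7, -198.4, 201.0]
tool_rot: [3.141, -0.0, 0.378]
force: [-0.3, -0.5, -1.5]
width: 22.5
gripper_force: 58.8
```

```bash
python3 - <<'E'
from h import *
a=get("scene")
f=lambda d,x,y,w,h,s:cv2.resize(d["color"][y:y+h,x:x+w,::-1],None,fx=s,fy=s,interpolation=cv2.INTER_CUBIC)
cv2.imwrite("pics/c7.png",f(a,145,185,40,50,12))
s=read_state();p=np.array(s["eef_pos"]);print(p,s["force"],s["tool_rot"],s["width"])
t=p-[0,0,124.8];print(((proj(a,[t+[0,0,60],t+[0,0,61.5],t+[0,0,110]])-(145,185)+.5)*12).round())
print(((proj(a,[[512.7+q*np.cos(k),-198.3+q*np.sin(k),136] for q in(12,17) for k in np.radians([-26,64,154,244])])-(145,185)+.5)*12).round())
E
```

```text
[ 512.60895789 -198.37862935  200.95968465] [ 0.22067363  0.85468937 -0.35353116] [ 3.14141201e+00 -2.28964736e-04  3.77763852e-01] 22.959756239822237
[[247. 398.]
 [246. 391.]
 [226. 175.]]
[[235. 434.]
 [309. 401.]
 [259. 364.]
 [185. 397.]
 [230. 449.]
 [335. 402.]
 [263. 350.]
 [159. 396.]]
```

View pics/c7.png

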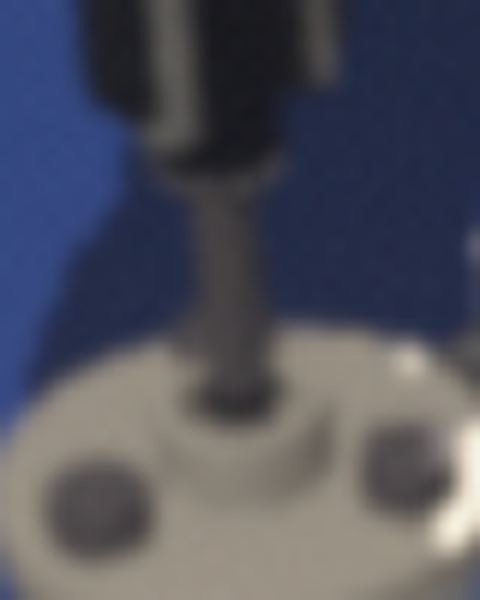

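```bash
python3 - <<'E'
from h import *
a=get("scene");R=a["color"][:,:,0].astype(int)
p=np.array([512.6,-198.4,0])
for r in(204,207,210,213,216,217,218,219,221,223):
    P=proj(a,[p+[0,0,z] for z in np.arange(90,200,.5)]);u=np.interp(-r,-P[::-1,1][::-1],P[:,0]) if 0 else P[np.argmin(abs(P[:,1]-r)),0]
    print(r,u.round(2),R[r,154:177])
E
```

```text
204 163.77 [34 35 36 36 35 36 43 59 67 69 64 56 45 37 36 34 35 36 36 36 36 36 35]
207 164.05 [36 36 36 35 34 37 41 53 65 70 66 61 49 42 37 36 37 37 36 35 37 37 36]
210 164.33 [38 36 35 35 36 40 49 59 67 70 67 63 56 48 43 41 41 39 39 38 37 38 37]
213 164.6 [ 52  62  74  89  95  86  80  79  74  73  70  66  67  85 117 134 140 139
 137 139 136 129 116]
216 164.89 [149 151 153 151 151 142 129 110  86  73  69  66  64  80 112 137 147 150
 149 151 151 153 153]
217 164.98 [153 152 153 151 149 140 119  95  72  64  63  60  55  68 100 129 142 145
 145 149 151 152 152]
218 165.08 [151 152 151 149 150 135 110  87  65  54  53  51  51  74 108 130 140 138
 136 146 151 151 149]
219 165.16 [153 153 149 147 149 140 119 102  83  68  60  61  67  91 122 138 138 130
 127 142 151 146 141]
221 165.35 [149 151 151 146 140 140 144 144 139 133 130 130 134 138 137 130 117 106
 117 138 139 118  97]
223 165.53 [116 123 134 140 135 132 134 138 141 141 139 136 133 129 122 117 109 107
 120 138 132 102  82]
```

The electrode sits about 0.5 px left of the rim's middle, roughly 1 mm. Small nudge to +y, then settle.

Call:
move_arm(targets="-1 0.03 -0.07 0.01 0 0 0;-1 0 0 0 0 0 0;-1 0 0 0 0 0 0;-1 0 0 0 0 0 0;-1 0 0 0 0 0 0")

```text
clock: 12.67
eef_pos: [512.6, -197.6, 200.7]
tool_rot: [3.142, -0.0, 0.378]
force: [-0.1, -0.1, -1.4]
width: 22.9
gripper_force: 58.8
```

Call:
move_arm(targets="-1 0 0 0 0 0 0;-1 0 0 0 0 0 0;-1 0 0 0 0 0 0;-1 0 0 0 0 0 0;-1 0 0 0 0 0 0")

```text
clock: 13.08
eef_pos: [512.6, -197.6, 200.7]
tool_rot: [3.142, -0.0, 0.378]
force: [-0.3, -1.2, -1.5]
width: 22.7
gripper_force: 58.8
```

```bash
python3 - <<'E'
from h import *
s=read_state();print(s["eef_pos"],s["force"],np.abs(s["qd"]).max(),s["width"])
print(order.finish_job())
E
```

```text
[ 512.58806359 -197.62638039  200.73181118] [-0.27030443 -1.20731923 -1.4513772 ] 0.001159261464295455 22.711449150849063
the job is handed in; nothing more can be done
None
```

The job is handed in at about 13 s; the verdict wasn't shown. The cap was pressed to its stop and sprang back, and the electrode is held still in the port, ring at rim height by calculation and centred to within about 1–2 mm, with no sign of touching the vessel.

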